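# Lock the amplifier chassis into its assembly cradle

## Robot

A 7-joint arm with a two-finger parallel gripper is mounted at the origin on the work surface. World frame = base frame: x ahead of the robot, y to its left, z up, the work surface at z = 0. Lengths are in m, angles in rad, forces in N, time in s.
With the tool pointing down it reaches from about 0.425 to 0.8 m from the base axis. Payload 8.3 kg.
Tool frame: the origin (TCP) lies between the finger pads; the fingertips stand arm.finger_overhang ahead of it and the grasp point (between the pads) lies 3 mm ahead of it (arm.finger_overhang is the distance from the TCP to the fingertips, in m); x points along the fingers, y is the direction in which the jaws open and shut, and the axes are right-handed (so a half turn about x gives the same grasp; the last joint's range is limited). The gripper opens to 85 mm and grips with 20 to 120 N. Pads are 22 mm wide; open, the fingers measure 114 mm over their backs; the gripper's body (76 mm by 85 mm) begins 54 mm behind the grasp point. The pads swing forward as they close: fully open they stand 13 mm farther back than shut.
Start: joints at [1.285, 0.383, 0.016, 1.37, -0.006, 1.388, -0.046], TCP at [0.138, -0.61, 0.253] pointing down, gripper open.
Joint ranges: [-2.95, 2.95], [-0.25, 2.06], [-1.52, 1.56], [0.18, 2.33], [-1.44, 4.58], [0.02, 2.06], [-3.01, 3.01]. Speed limits (rad/s): [2.39, 2.39, 3.01, 3.01, 3.14, 3.14, 3.14].

## Interface

Orientations are given as a rotation vector (axis times angle).
In Python, from workcell import arm gives the robot as it stands. The module is installed in compiled form; this text tells all that it offers.
- The arm moves only by the shell command python3 -m creep 'ROWS' [FORCE]. ROWS is a JSON object of lists of equal length, an entry for each row: "angular": the turn, a rotation vector about the world's x, y, z in rad, a list of three; "offset": the shift along the world's x, y, z in mm, a list of three; "hand": the finger opening in mm, from 0 to 85.4. A call has 1 to 12 rows; each row is the pose to reach, as a shift and turn from the pose measured when the call began; what a row does not reach only later rows make up. A row lasts 1/12 s, in which the tool goes at most 41.7 mm and 7.16 degrees, less where a joint would pass 70% of its speed; a pose out of reach is approached as far as the arm can. A call with a gripper value outside its range is refused whole. The fingers move at their own pace and stop on an object; FORCE is the grip in N (left out, the last holds). Time passes only in rows, so rows that repeat a pose let the fingers close. It gives the time, the measured TCP pose, the force and the opening at its end, in the units of the state.
- arm.observe(): the state, without advancing time (a new reading comes with each control period).
- arm.grab_frame(name): name is "scene" or "top"; returns the picture (400x640x3 uint8, red, green, blue); there is no depth.
- arm.camera_info(name): a dict with "mtx" (3x3 intrinsics, pixels), "R" (3x3) and "t" (3): a world point X has camera coordinates R X + t. Camera axes: x right, y down, z forward; pixel columns grow to the right and rows downward; lengths in m; the calibration is good to about 2 mm. A picture is of the moment at which its call begins. camera_info takes no time and is no camera call.
- arm.finish_job(): hands the job in, once; it reports no verdict.
The state is a dict: "t": time; "q": joint angles; "joint_vel": joint speeds; "effort": joint torques, N m; "tcp_pos": TCP position; "ee_rot": TCP orientation; "wrist_force": force on the tool from outside, world axes, zero at the start; "moment": the same for the moment, N m; "opening": opening from 0.0 (shut) to 1.0 (fully open).
Only numpy, scipy, OpenCV 4.12 (cv2) and the standard library are available. Lean on these libraries where they do the work, as an engineer would, in place of code of your own. Each camera call takes 0.05 s, during which the arm holds its last target.

## Task

Lock the amplifier chassis into its cradle: with the fingertips, push the lugs of the orange disc round until its slot lines up with the steel bar, and then push the bar by its red tab through the slot until it is fully home in the brass eye. Only push: do not take the lugs or the tab between the fingers, and leave the loose parts (blue capacitor, aluminium knob, white valve socket, screwdriver) where they are. Finish with the hand clear of everything.

Things in the scene. Friction and masses are not known exactly. Their poses are not given: they have to be found in the camera images.
- cradle: Fixed dark steel base plate, 385 x 410 x 8 mm, on the bench, at a changing place and yaw. Origin: on the bench, straight under the disc's axis. z up; +y is the way the bar is pushed; the plate spans x -85..300, y -255..155 mm. At x 105..290, y -190..130 mm lies the grey open amplifier chassis, top at z 68 mm (fixed).
- eye (a point): Centre of the hole of the fixed brass eye that takes the bar's tip, at x 0, y 67, z 28 mm in the cradle's frame (axes as the cradle's). The eye is 49 mm wide, 18 mm deep (y 58..76 mm), top at z 43 mm. Opposite it, at y -237..-57 mm, a 39 mm wide blue channel, top at z 34 mm, guides the bar.
- slot_disc: Orange flat disc, 100 mm across, turning on a vertical axis through its origin (the cradle's origin). Two half-moon jaws (z 20..40 mm) leave a white-floored slot, 28 mm wide, right across it along its own y axis. Turns endlessly both ways, stays where left (0.08 N m friction). Lined up: its y along the cradle's y, either way round, within 0.1 rad. Starts 0.5 to 1.57 rad out, either side.
- lug_a (a point): Middle of one of two equal black upright lugs on the disc, 12 mm diameter, from z 40 to 75 mm above the bench, 38 mm from the disc's axis on its +x side (a quarter turn from the slot). Point at z 57.5 mm. Axes as the disc's. Pushed sideways to turn the disc.
- lug_b (a point): The other black lug, same size, 38 mm from the axis on the disc's -x side.
- lock_bar (a joint): Travel of the steel bar along the cradle's +y, in m: 0 withdrawn, 0.155 fully home at its firm stop, through the eye. Starts at 0 to 0.018; its tip meets the disc's rim at 0.025, and the jaws stop it unless the slot is lined up. Bar 16 mm wide, 146 mm long, z 22..34 mm, captive in its channel; about 2 N of friction, no spring.
- bar_tab (a point): Middle of the red upright push tab on the bar's tail: 30 mm wide across the bar, 10 mm thick along it, from z 36 to 75 mm above the bench; point at z 57.5 mm. Axes as the cradle's. At joint value q it is at x 0, y q - 215 mm in the cradle's frame. Pushed from behind, towards the cradle's +y.
- bar_tip (a point): Middle of the bar's front end face, at z 28 mm; y = q - 75 mm in the cradle's frame. Axes as the cradle's.
- capacitor: Loose blue capacitor can, 30 mm diameter, 44 mm tall, standing on the bench beside the cradle (on its -x side). Origin: centre of its underside. Leave alone.
- amp_knob: Loose aluminium knob, 38 mm diameter, 24 mm tall, standing on the bench on the cradle's -x side. Origin: centre of its underside. Leave alone.
- valve_socket: Loose white ceramic ring, 40 mm outside diameter, 16 mm tall, lying on the base plate beyond the brass eye. Origin: centre of its underside. Leave alone.
- screwdriver: Loose screwdriver, 170 mm long, lying on the bench on the cradle's -x side, along its own x axis. Leave alone.

How it is judged:
By the outcome, as a careful person would: the job done as asked, in the order asked, and still so for the second after the job is handed in, with the robot touching nothing.
It also fails if it takes over 56 s, if anything falls off the work surface, if the arm or the gripper's body presses on something with over 40 N, if the wrist force passes 120 N, or if a joint passes its speed limit or range.

## Working session

There is one attempt and no reset: what is moved stays moved. The work goes in short steps, Python scripts to look and compute and a shell command to move; the robot and the scene stay as the last step left them, time stands still between calls to the robot, and variables do not carry over. Pictures are saved under pics/ and viewed, and the job is handed in when it is done.

```bash
mkdir -p pics; python3 - <<'E'
from workcell import arm
import cv2
for n in("scene","top"):
    f=arm.grab_frame(n); cv2.imwrite(f"pics/{n}0.png",f[:,:,::-1])
    c=arm.camera_info(n); print(n,c)
print(arm.observe(), arm.finger_overhang)
E
```

```text
scene {'mtx': array([[405.08967938,   0.        , 322.01539098],
       [  0.        , 405.08967938, 202.42562043],
       [  0.        ,   0.        ,   1.        ]]), 'R': array([[-0.18973193,  0.98180807,  0.00739632],
       [ 0.70405614,  0.14129988, -0.69594489],
       [-0.68432941, -0.12683554, -0.7180571 ]]), 't': array([ 0.05363278, -0.30908121,  1.17356176])}
top {'mtx': array([[374.50355094,   0.        , 330.04924131],
       [  0.        , 374.50355094, 202.76309323],
       [  0.        ,   0.        ,   1.        ]]), 'R': array([[ 0.02310419, -0.99969155,  0.00911017],
       [-0.99567063, -0.02383002, -0.08984496],
       [ 0.09003435, -0.00699494, -0.9959141 ]]), 't': array([-0.00642823,  0.49210787,  0.71364957])}
{'t': 0.1, 'q': array([ 1.28508247,  0.38415281,  0.01637356,  1.37102444, -0.00630272,
        1.38819537, -0.04648927]), 'joint_vel': array([ 2.66038382e-04, -2.48921840e-03,  1.19118643e-03, -2.49255916e-03,
       -1.95790506e-03, -8.25382948e-06, -2.00500299e-04]), 'effort': array([ 2.51982623e-03, -6.29130793e+01,  8.47315863e-01, -3.72764611e+01,
        1.67996372e-02,  1.03152869e-02, -2.79148429e-05]), 'tcp_pos': array([ 0.13805979, -0.60914709,  0.25239076]), 'ee_rot': array([ 2.10406878,  0.23730639, -2.10451983]), 'wrist_force': array([ 0.63004241,  0.73313816, -1.17288447]), 'moment': array([-0.01437591, -0.01522454, -0.01031421]), 'opening': 0.9995949967938751} 0.022
```

View pics/scene0.png

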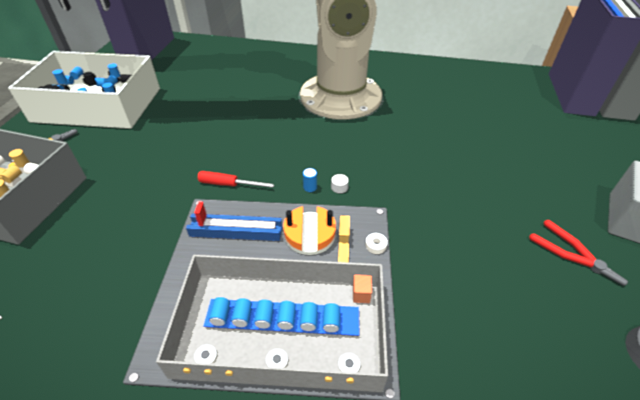

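View pics/top0.png

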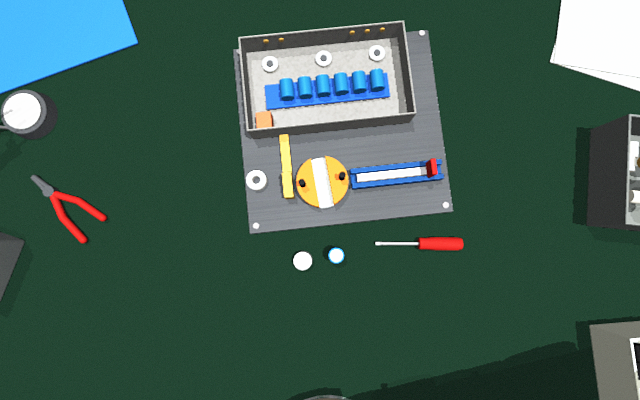

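The top view shows the disc at about (323,181), the lugs at (302,183) and (342,175), and the red tab at (432,168). The bar points to image-left, which is world +y. I'll enlarge both views.

```bash
python3 - <<'E'
import cv2
a=cv2.imread("pics/top0.png")[120:240,240:460]; cv2.imwrite("pics/t1.png",cv2.resize(a,None,fx=3.6,fy=3.6,interpolation=cv2.INTER_CUBIC))
a=cv2.imread("pics/scene0.png")[190:270,180:400]; cv2.imwrite("pics/s1.png",cv2.resize(a,None,fx=3.6,fy=3.6,interpolation=cv2.INTER_CUBIC))
E
```

```text
(no output)
```

View pics/t1.png

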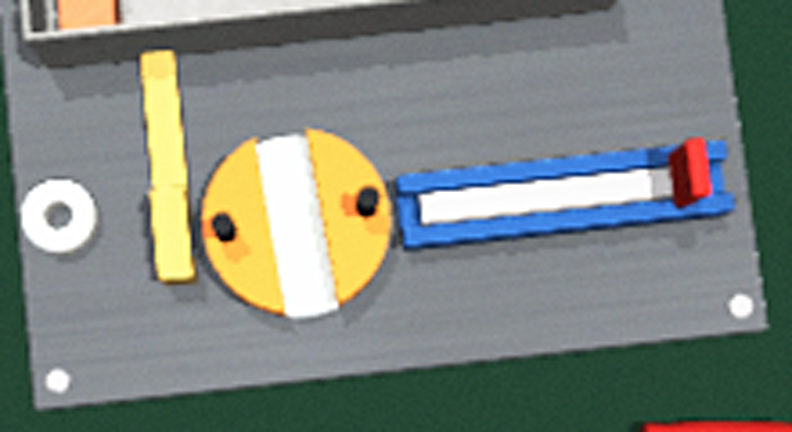

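View pics/s1.png

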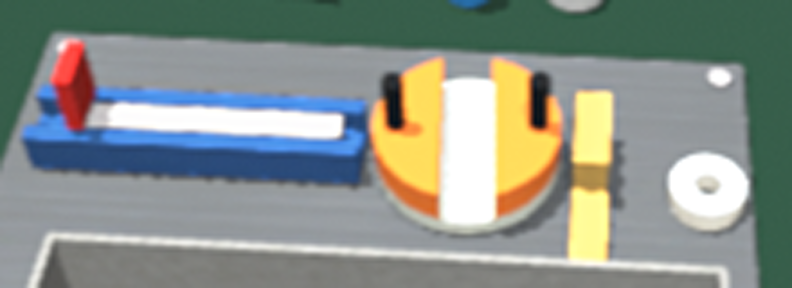

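```bash
cat > h.py <<'E'
import numpy as np
from workcell import arm
C={n:arm.camera_info(n) for n in("scene","top")}
def proj(n,X):
    c=C[n];p=c["R"]@np.asarray(X,float)+c["t"];p=c["mtx"]@p;return p[:2]/p[2]
def ray(n,uv):
    c=C[n];d=c["R"].T@np.linalg.inv(c["mtx"])@np.array([uv[0],uv[1],1.]);return -c["R"].T@c["t"],d
def tri(a,b):
    A=[];B=[]
    for n,uv in(("top",a),("scene",b)):
        o,d=ray(n,uv);d/=np.linalg.norm(d);P=np.eye(3)-np.outer(d,d);A.append(P);B.append(P@o)
    return np.linalg.lstsq(np.vstack(A),np.hstack(B),rcond=None)[0]
def atz(n,uv,z):
    o,d=ray(n,uv);return o+d*(z-o[2])/d[2]
T=lambda u,v:(240+(u+.5)/3.6-.5,120+(v+.5)/3.6-.5)
S=lambda u,v:(180+(u+.5)/3.6-.5,190+(v+.5)/3.6-.5)
E
python3 - <<'E'
from h import *
np.set_printoptions(precision=4,suppress=True)
for n,a,b in[("lugL",T(219,219),S(541,77)),("lugR",T(371,192),S(391,79)),("tabtop",T(690,145),S(74,45))]:
    print(n,tri(a,b),atz("top",a,.075),atz("scene",b,.075))
from scipy.optimize import least_squares
ob=[("top",T(38,408),(-.085,.155,.008)),("top",T(766,328),(-.085,-.255,.008)),
("top",T(405,249),(-.0195,-.057,.034)),("top",T(398,176),(.0195,-.057,.034)),("top",T(724,143),(.0195,-.237,.034)),("top",T(734,209),(-.0195,-.237,.034)),
("top",T(194,277),(-.0245,.058,.043)),("top",T(160,282),(-.0245,.076,.043)),
("scene",S(744,66),(-.085,.155,.008)),("scene",S(54,35),(-.085,-.255,.008)),
("scene",S(363,158),(.0195,-.057,.034)),("scene",S(368,103),(-.0195,-.057,.034)),("scene",S(25,130),(.0195,-.237,.034)),
("scene",S(576,92),(-.0245,.058,.043)),("scene",S(613,94),(-.0245,.076,.043))]
def W(p,X):
    c,s=np.cos(p[2]),np.sin(p[2]);return np.array([p[0]+c*X[0]-s*X[1],p[1]+s*X[0]+c*X[1],X[2]])
f=lambda p:np.hstack([proj(n,W(p,X))-uv for n,uv,X in ob])
r=least_squares(f,[.6,0,0],loss="soft_l1");print(r.x);print(r.fun.reshape(-1,2))
p=r.x
for n,a in(("top",T(219,219)),("top",T(371,192)),("scene",S(541,77)),("scene",S(391,79)),("top",T(690,145)),("scene",S(74,45))):
    X=atz(n,a,.075);c,s=np.cos(p[2]),np.sin(p[2]);d=X[:2]-p[:2];print(n,c*d[0]+s*d[1],-s*d[0]+c*d[1])
E
```

```text
lugL [0.5265 0.0609 0.078 ] [0.527  0.0606 0.075 ] [0.5236 0.061  0.075 ]
lugR [ 0.5422 -0.0152  0.077 ] [ 0.5428 -0.0164  0.075 ] [ 0.5402 -0.0146  0.075 ]
tabtop [ 0.5667 -0.1732  0.095 ] [ 0.5713 -0.1796  0.075 ] [ 0.5493 -0.184   0.075 ]
[0.5328 0.023  0.1306]
[[-1.7991  0.5291]
 [ 0.1488  0.7452]
 [-0.4734 -0.8256]
 [-0.7768 -0.2812]
 [-0.0829 -0.7007]
 [-0.1926  0.5633]
 [-1.0418 -0.288 ]
 [-0.9876 -0.68  ]
 [-0.2205 -0.6576]
 [-0.4937 -1.3824]
 [-1.9479 -1.2161]
 [-0.6647 -1.1515]
 [-1.3885  1.7656]
 [ 0.2282 -0.1572]
 [-0.815  -0.2552]]
top -0.0007848150766413178 0.03805317828940247
top 0.004841423528581495 -0.04041214800179471
scene -0.004117108923822434 0.0388376590243466
scene 0.0024783668051740664 -0.03827812283465755
top 0.011763057941813593 -0.2058919303575303
scene -0.01058066804035697 -0.20740629226112942
```

```bash
python3 - <<'E'
from h import *
from scipy.spatial.transform import Rotation as Ro
print(Ro.from_rotvec(arm.observe()["ee_rot"]).as_matrix().round(3))
p=[.533,.023,.128];c,s=np.cos(p[2]),np.sin(p[2])
for a in [(0.03,.07),(-.038,0),(0.0,.038),(0,-.25),(0,-.2065)]: print(a,(p[0]+c*a[0]-s*a[1],p[1]+s*a[0]+c*a[1]))
E
```

```text
[[-0.     0.221 -0.975]
 [ 0.002 -0.975 -0.221]
 [-1.    -0.002  0.   ]]
(0.03, 0.07) (np.float64(0.5538190220990913), np.float64(0.09625686533586836))
(-0.038, 0) (np.float64(0.49531087120924594), np.float64(0.018149271086326347))
(0.0, 0.038) (np.float64(0.5281492710863264), np.float64(0.06068912879075411))
(0, -0.25) (np.float64(0.5649126902215372), np.float64(-0.2249547946760139))
(0, -0.2065) (np.float64(0.5593598821229897), np.float64(-0.18181066040238747))
```

```bash
python3 -m creep '{"angular":[[0,0,0.06],[0,0,0.12],[0,0,0.18],[0,0,0.24],[0,0,0.3],[0,0,0.36],[0,0,0.42],[0,0,0.48],[0,0,0.54],[0,0,0.6],[0,0,0.66],[0,0,0.716]],"offset":[[25,30,0],[50,60,0],[75,90,0],[100,120,0],[125,150,0],[150,180,0],[175,210,0],[200,240,0],[225,270,0],[250,300,0],[275,330,0],[300,360,0]],"hand":[0,0,0,0,0,0,0,0,0,0,0,0]}' 30
```

```text
t: 1.1
tcp_pos: [0.4387, -0.2474, 0.2522]
ee_rot: [1.655, 0.845, -1.657]
wrist_force: [1.2, -1.0, -0.2]
opening: 0.0
```

```bash
python3 -m creep '{"angular":[[0,0,0],[0,0,0],[0,0,0],[0,0,0],[0,0,0],[0,0,0],[0,0,0],[0,0,0],[0,0,0],[0,0,0]],"offset":[[10,25,-10],[20,50,-20],[30,75,-32],[40,100,-44],[52,125,-56],[64,150,-70],[76,175,-85],[89,195,-102],[89,204,-120],[89,204,-120]],"hand":[0,0,0,0,0,0,0,0,0,0]}'
python3 - <<'E'
from h import *
import cv2
from scipy.spatial.transform import Rotation as Ro
o=arm.observe();print(o["tcp_pos"],Ro.from_rotvec(o["ee_rot"]).as_matrix().round(3),o["q"].round(2))
a=arm.grab_frame("top")[120:240,240:460,::-1];b=arm.grab_frame("scene")[140:270,180:400,::-1]
print(proj("scene",o["tcp_pos"]),proj("scene",o["tcp_pos"]-[0,0,.022]),proj("scene",o["tcp_pos"]-[0,0,.035]))
cv2.imwrite("pics/a2.png",cv2.resize(cv2.vconcat([a,b]),None,fx=2.3,fy=2.3,interpolation=cv2.INTER_CUBIC))
E
```

```text
t: 1.93
tcp_pos: [0.5257, -0.04, 0.1286]
ee_rot: [1.649, 0.853, -1.659]
wrist_force: [-0.6, -0.5, -0.9]
opening: 0.001
[ 0.52570866 -0.04002538  0.128607  ] [[-0.008  0.811 -0.584]
 [ 0.003 -0.584 -0.811]
 [-1.    -0.008  0.002]] [ 0.46  0.33 -0.53  1.78  0.18  1.09 -0.75]
[274.92513047 183.40608729] [275.83844472 192.16592909] [276.36008597 197.16913018]
```

View pics/a2.png

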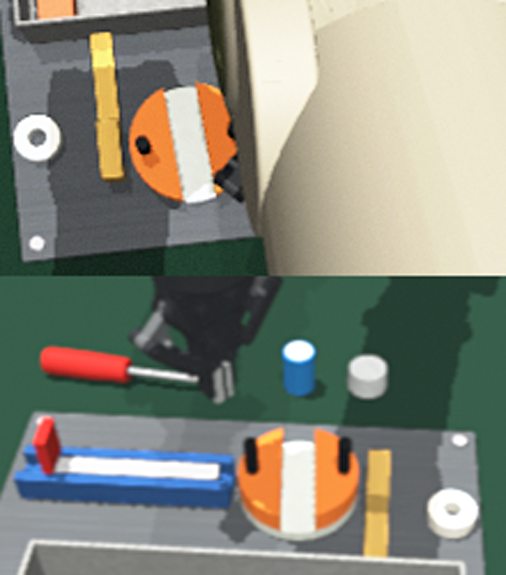

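The shut fingertips project about 24 mm below the TCP and are just short of the near lug. Lowering, then pushing along the chord.

```bash
python3 -m creep '{"angular":[[0,0,0],[0,0,0],[0,0,0],[0,0,0],[0,0,0],[0,0,0],[0,0,0],[0,0,0],[0,0,0],[0,0,0],[0,0,0],[0,0,0]],"offset":[[2,-3,-25],[2,-3,-45],[2,-3,-56],[2,-3,-56],[6,2,-56],[9,7,-56],[12,11,-56],[15,15,-56],[18,19,-56],[21,23,-56],[24,27,-56],[24,27,-56]],"hand":[0,0,0,0,0,0,0,0,0,0,0,0]}'
python3 - <<'E'
from h import *
import cv2
o=arm.observe();print(o["tcp_pos"],o["wrist_force"])
a=arm.grab_frame("top")[120:240,240:460,::-1];b=arm.grab_frame("scene")[140:270,180:400,::-1]
cv2.imwrite("pics/a3.png",cv2.resize(cv2.vconcat([a,b]),None,fx=2.3,fy=2.3,interpolation=cv2.INTER_CUBIC))
E
```

```text
t: 3.03
tcp_pos: [0.5555, -0.0241, 0.0778]
ee_rot: [1.658, 0.829, -1.657]
wrist_force: [13.4, -21.5, -5.0]
opening: 0.0
[ 0.55554773 -0.02414132  0.07781632] [ 13.40313869 -21.49056585  -5.02079781]
```

View pics/a3.png

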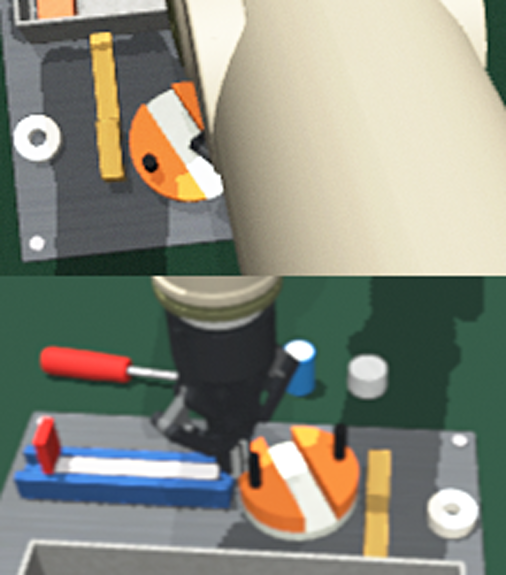

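The disc has turned about 30°, but I read 25 N and a 12 mm lag. I'll hold briefly and look closer before pushing on.

```bash
python3 -m creep '{"angular":[[0,0,0],[0,0,0]],"offset":[[0,0,0],[0,0,0]],"hand":[0,0]}'
python3 - <<'E'
from h import *
import cv2
from scipy.spatial.transform import Rotation as Ro
o=arm.observe();print(o["tcp_pos"],o["wrist_force"],o["moment"],o["q"].round(3));print(Ro.from_rotvec(o["ee_rot"]).as_matrix().round(3))
a=arm.grab_frame("top")[140:220,280:360,::-1];b=arm.grab_frame("scene")[160:240,240:340,::-1]
a=cv2.resize(a,None,fx=5,fy=5,interpolation=cv2.INTER_CUBIC);b=cv2.resize(b,(400,400*80//100),interpolation=cv2.INTER_CUBIC)
b=cv2.copyMakeBorder(b,0,80,0,0,cv2.BORDER_CONSTANT)
cv2.imwrite("pics/a4.png",cv2.hconcat([a,b]))
t=o["tcp_pos"]
print(proj("top",t-[0,0,.02]),proj("scene",t-[0,0,.022]))
E
```

```text
t: 3.3
tcp_pos: [0.5571, -0.0256, 0.0791]
ee_rot: [1.662, 0.825, -1.655]
wrist_force: [1.0, -0.3, 0.0]
opening: 0.001
[ 0.55712686 -0.02562038  0.07909871] [ 0.99640305 -0.33747854  0.0419523 ] [0.00507745 0.03685774 0.04937531] [ 0.387  0.436 -0.503  1.759  0.254  1.003 -0.85 ]
[[ 0.008  0.803 -0.596]
 [-0.008 -0.596 -0.803]
 [-1.     0.011  0.002]]
[347.36060735 167.01602984] [280.78237986 223.79785877]
```

View pics/a4.png

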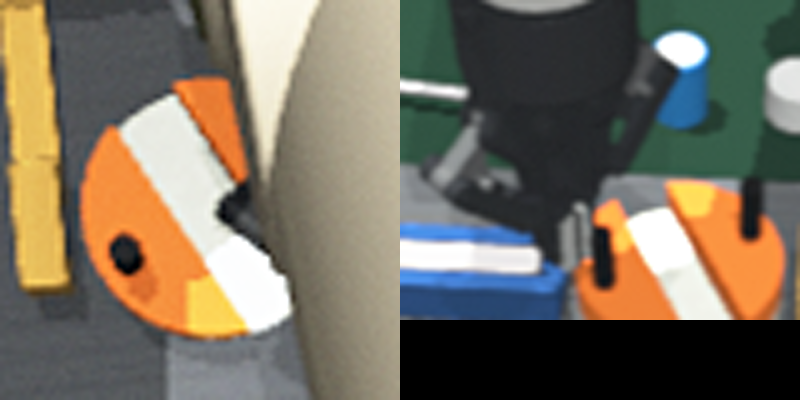

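```bash
python3 - <<'E'
from h import *
L=atz("top",(280+127/5-.4,140+250/5-.4),.075);print(L)
S1=atz("scene",(240+751/4-.4,160+180/4-.4),.075); S2=atz("scene",(240+602/4-100-.4,160+228/4-.4),.075)
S1=atz("scene",(140+751/4-.4,160+180/4-.4),.075);print(S1,S2)
t=arm.observe()["tcp_pos"]
zc=np.array([.596,.803]);yc=np.array([.803,-.596])
for R in (S2[:2],2*np.array([.534,.0225])-L[:2]): print(R,"normal",(R-t[:2])@zc,"lat",(R-t[:2])@yc)
E
```

```text
[0.51040417 0.05185049 0.075     ]
[0.50827422 0.0532937  0.075     ] [ 0.55172028 -0.00821092  0.075     ]
[ 0.55172028 -0.00821092] normal 0.01029909830162946 lat -0.013921431391381444
[ 0.55759583 -0.00685049] normal 0.014893359117179867 lat -0.010014176341324664
```

The lug is 10–14 mm off the face centre, at the fingers' corner, so the pusher was sliding off outward. I'll back off, turn 0.22 rad, re-centre on the lug and push again.

```bash
python3 -m creep '{"angular":[[0,0,0],[0,0,0.1],[0,0,0.22],[0,0,0.22],[0,0,0.22],[0,0,0.22],[0,0,0.22],[0,0,0.22],[0,0,0.22],[0,0,0.22],[0,0,0.22],[0,0,0.22]],"offset":[[-8,-12,0],[-12,-16,0],[-12,-9,-6],[-12,-9,-6],[-10,-5,-6],[-8,-1,-6],[-7,3,-6],[-5,7,-6],[-3,11,-6],[-1,15,-6],[0,18,-6],[0,18,-6]],"hand":[0,0,0,0,0,0,0,0,0,0,0,0]}'
python3 - <<'E'
from h import *
import cv2
o=arm.observe();print(o["tcp_pos"],o["wrist_force"])
a=arm.grab_frame("top")[140:220,280:360,::-1];b=arm.grab_frame("scene")[160:240,240:340,::-1]
a=cv2.resize(a,None,fx=5,fy=5,interpolation=cv2.INTER_CUBIC);b=cv2.resize(b,(400,400*80//100),interpolation=cv2.INTER_CUBIC)
b=cv2.copyMakeBorder(b,0,80,0,0,cv2.BORDER_CONSTANT)
cv2.imwrite("pics/a5.png",cv2.hconcat([a,b]))
E
```

```text
t: 4.4
tcp_pos: [0.5575, -0.0062, 0.0734]
ee_rot: [1.511, 0.971, -1.502]
wrist_force: [0.6, -2.3, 1.1]
opening: -0.005
[ 0.55749354 -0.00619316  0.07340573] [ 0.63294316 -2.336821    1.12919641]
```

View pics/a5.png

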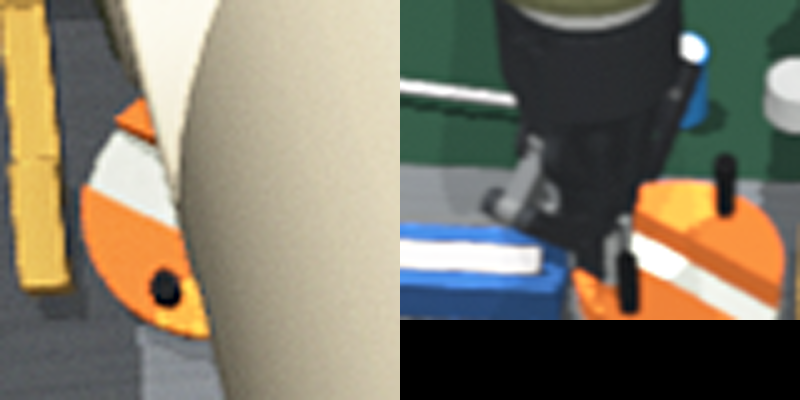

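```bash
cat >> h.py <<'E'
def cr(X,p=(.533,.023,.128)):
    c,s=np.cos(p[2]),np.sin(p[2]);d=np.asarray(X)[:2]-p[:2];return np.array([c*d[0]+s*d[1],-s*d[0]+c*d[1]])
E
python3 - <<'E'
from h import *
A=atz("scene",(140+725/4-.4,160+157/4-.4),.075);B=atz("scene",(140+627/4-.4,160+254/4-.4),.075);T_=atz("top",(280+166/5-.4,140+280/5-.4),.075)
print(A,B,T_,cr(A),cr(B),cr(T_)); d=B-A; print(np.degrees(np.arctan2(d[1],d[0])))
E
```

```text
[0.49571985 0.03833239 0.075     ] [0.56487322 0.00671275 0.075     ] [0.49972088 0.0373021  0.075     ] [-0.03501797  0.0199658 ] [ 0.02953339 -0.02022264] [-0.0311812  0.0184332]
-24.571741543250774
```

```bash
python3 -m creep '{"angular":[[0,0,0],[0,0,0],[0,0,0],[0,0,0],[0,0,0],[0,0,0]],"offset":[[2,4,0],[4,8,0],[6,12,0],[8,15,0],[8,15,0],[8,15,0]],"hand":[0,0,0,0,0,0]}'
python3 - <<'E'
from h import *
import cv2
o=arm.observe();print(o["tcp_pos"],o["wrist_force"])
a=arm.grab_frame("top")[140:220,280:360,::-1];b=arm.grab_frame("scene")[160:240,240:340,::-1]
a=cv2.resize(a,None,fx=5,fy=5,interpolation=cv2.INTER_CUBIC);b=cv2.resize(b,(400,400*80//100),interpolation=cv2.INTER_CUBIC)
b=cv2.copyMakeBorder(b,0,80,0,0,cv2.BORDER_CONSTANT)
cv2.imwrite("pics/a6.png",cv2.hconcat([a,b]))
E
```

```text
t: 5.0
tcp_pos: [0.5649, 0.0102, 0.0729]
ee_rot: [1.51, 0.974, -1.501]
wrist_force: [0.1, -0.0, -0.3]
opening: -0.002
[0.56494919 0.01017013 0.0729157 ] [ 0.07590694 -0.04230109 -0.34576123]
```

View pics/a6.png

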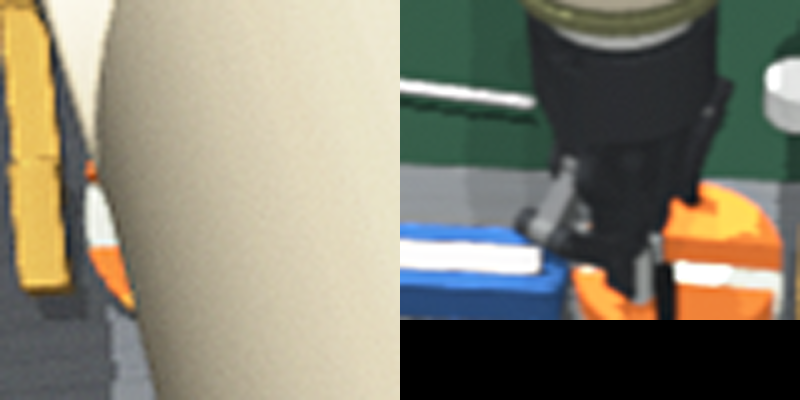

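```bash
python3 -m creep '{"angular":[[0,0,0],[0,0,0],[0,0,0],[0,0,0.06],[0,0,0.12],[0,0,0.18],[0,0,0.24],[0,0,0.3],[0,0,0.36],[0,0,0.42],[0,0,0.48],[0,0,0.54]],"offset":[[-8,-15,0],[-8,-15,30],[-8,-15,65],[-8,-40,80],[-6,-70,80],[-4,-100,80],[-2,-130,80],[0,-160,80],[0,-190,80],[0,-220,80],[0,-250,80],[0,-250,80]],"hand":[0,0,0,0,0,0,0,0,0,0,0,0]}'
python3 - <<'E'
from h import *
import cv2
o=arm.observe();print(o["tcp_pos"],o["wrist_force"],o["q"].round(2))
a=arm.grab_frame("top")[120:240,240:460,::-1];b=arm.grab_frame("scene")[160:270,180:400,::-1]
cv2.imwrite("pics/a7.png",cv2.resize(cv2.vconcat([a,b]),None,fx=2.6,fy=2.6,interpolation=cv2.INTER_CUBIC))
E
```

```text
t: 6.1
tcp_pos: [0.564, -0.2491, 0.1529]
ee_rot: [1.125, 1.252, -1.116]
wrist_force: [-1.2, -2.6, -0.1]
opening: -0.001
[ 0.56399703 -0.2491449   0.15292704] [-1.18017033 -2.58000038 -0.14541101] [ 0.78  0.48 -0.57  1.52  0.27  1.2   0.29]
```

View pics/a7.png

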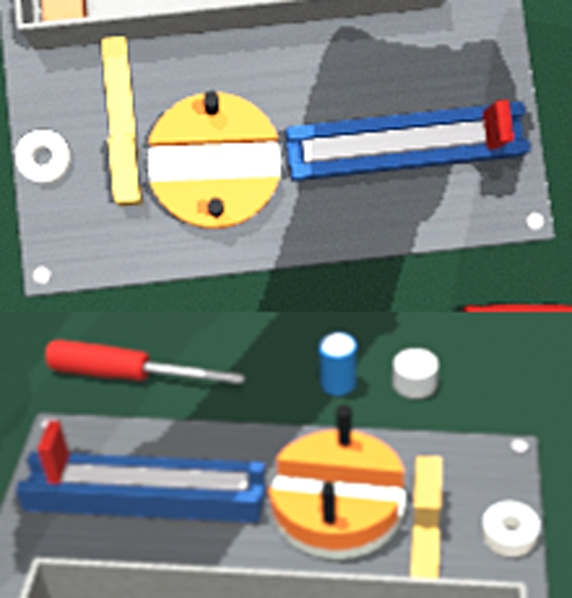

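```bash
python3 - <<'E'
import cv2
a=cv2.imread("pics/a7.png")
c=cv2.resize(a[60:250,60:330],None,fx=2.4,fy=2.4,interpolation=cv2.INTER_CUBIC);cv2.imwrite("pics/a8.png",c)
E
```

```text
(no output)
```

View pics/a8.png

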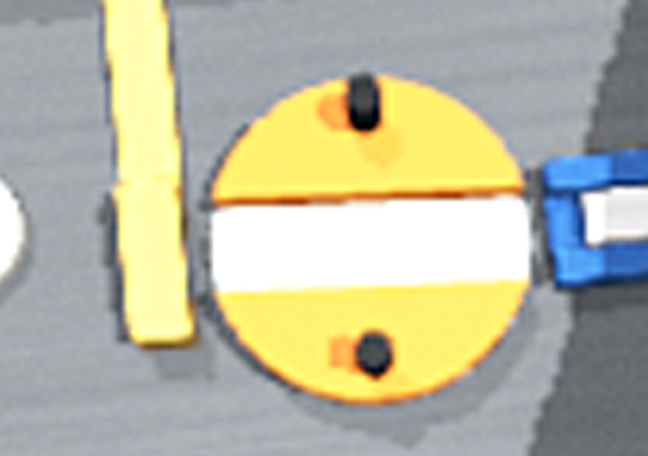

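```bash
python3 - <<'E'
from h import *
k=6.24
P=lambda u,v:(240+60/2.6+u/k-.42,120+60/2.6+v/k-.42)
Q=lambda u,v:(240+u/2.6-.3,120+v/2.6-.3)
def ang(a,b,z):
    A,B=atz("top",a,z),atz("top",b,z);d=A-B;return A.round(4),B.round(4),np.degrees(np.arctan2(d[1],d[0])),np.linalg.norm(d)
print("lugs",ang(P(364,86),P(374,347),.075))
print("edge lo",ang(P(220,294),P(524,281),.04)); print("edge hi",ang(P(215,199),P(523,187),.04))
print("plate",ang(Q(28,295),Q(552,237),.008)); print("chan lo",ang(Q(293,179),Q(527,151),.034)); print("chan hi",ang(Q(288,128),Q(522,103),.034))
E
```

```text
lugs (array([0.5727, 0.0242, 0.075 ]), array([0.4953, 0.0193, 0.075 ]), np.float64(3.6089859128147075), np.float64(0.07755808959253253))
edge lo (array([0.5141, 0.0676, 0.04  ]), array([ 0.5204, -0.026 ,  0.04  ]), np.float64(93.85817377420418), np.float64(0.0937635401436259))
edge hi (array([0.5436, 0.07  , 0.04  ]), array([ 0.5497, -0.0251,  0.04  ]), np.float64(93.66878557318135), np.float64(0.09533068768698733))
plate (array([0.4291, 0.1615, 0.008 ]), array([ 0.483 , -0.2398,  0.008 ]), np.float64(97.6494750270175), np.float64(0.40491944083377696))
chan lo (array([ 0.5198, -0.0375,  0.034 ]), array([ 0.5452, -0.2127,  0.034 ]), np.float64(98.25593326903541), np.float64(0.17703071061039302))
chan hi (array([ 0.5582, -0.0331,  0.034 ]), array([ 0.5817, -0.209 ,  0.034 ]), np.float64(97.58398639875436), np.float64(0.17755048310831928))
```

Slot reads 3.7° from both edges and lugs, the channel/plate 7.7°. It is 0.07 rad short, so I'll nudge the +x lug about 2.6 mm.

```bash
python3 -m creep '{"angular":[[0,0,0],[0,0,0],[0,0,0],[0,0,0],[0,0,0],[0,0,0],[0,0,0],[0,0,0],[0,0,0],[0,0,0]],"offset":[[3,35,0],[6,70,0],[9,105,0],[12,140,0],[13,175,0],[13,210,0],[13,235,-25],[13,238,-55],[13,238,-80],[13,238,-80]],"hand":[0,0,0,0,0,0,0,0,0,0]}'
```

```text
t: 7.03
tcp_pos: [0.5747, -0.0021, 0.0686]
ee_rot: [1.121, 1.263, -1.113]
wrist_force: [-0.6, -0.7, 0.8]
opening: -0.0
```

```bash
python3 -m creep '{"angular":[[0,0,0],[0,0,0],[0,0,0],[0,0,0],[0,0,0],[0,0,0]],"offset":[[0,0,4],[0,5,4],[-1,9,4],[-1,13,4],[-1,13,4],[-1,13,4]],"hand":[0,0,0,0,0,0]}'
python3 -c "
from h import *
o=arm.observe();print(o['tcp_pos'],o['wrist_force'])"
```

```text
t: 7.53
tcp_pos: [0.5743, 0.0113, 0.0735]
ee_rot: [1.122, 1.262, -1.112]
wrist_force: [0.3, -0.3, 0.1]
opening: -0.0
[0.57425439 0.01130458 0.0735475 ] [ 0.28097817 -0.2963516   0.12122875]
```

Now back off, lift, move to behind the tab and look.

```bash
python3 -m creep '{"angular":[[0,0,0],[0,0,0],[0,0,0],[0,0,0],[0,0,0],[0,0,0],[0,0,0],[0,0,0],[0,0,0],[0,0,0],[0,0,0],[0,0,0]],"offset":[[2,-18,0],[2,-18,35],[2,-20,70],[0,-55,75],[-2,-90,75],[-4,-125,75],[-6,-160,75],[-8,-195,75],[-8,-230,75],[-8,-260,75],[-8,-260,75],[-8,-260,75]],"hand":[0,0,0,0,0,0,0,0,0,0,0,0]}'
python3 - <<'E'
from h import *
import cv2
o=arm.observe();print(o["tcp_pos"],o["wrist_force"])
f=arm.grab_frame("top")[:,:,::-1];g=arm.grab_frame("scene")[:,:,::-1]
cv2.imwrite("pics/b1.png",cv2.resize(f[135:225,270:390],None,fx=6,fy=6,interpolation=cv2.INTER_CUBIC))
a=f[120:200,380:460];b=g[180:260,180:260]
cv2.imwrite("pics/b2.png",cv2.resize(cv2.hconcat([a,b]),None,fx=5,fy=5,interpolation=cv2.INTER_CUBIC))
E
```

```text
t: 8.53
tcp_pos: [0.5654, -0.2517, 0.1482]
ee_rot: [1.125, 1.26, -1.116]
wrist_force: [0.3, 0.7, -0.0]
opening: -0.0
[ 0.56539537 -0.25166893  0.14821784] [ 0.34351096  0.68355092 -0.0113269 ]
```

View pics/b1.png

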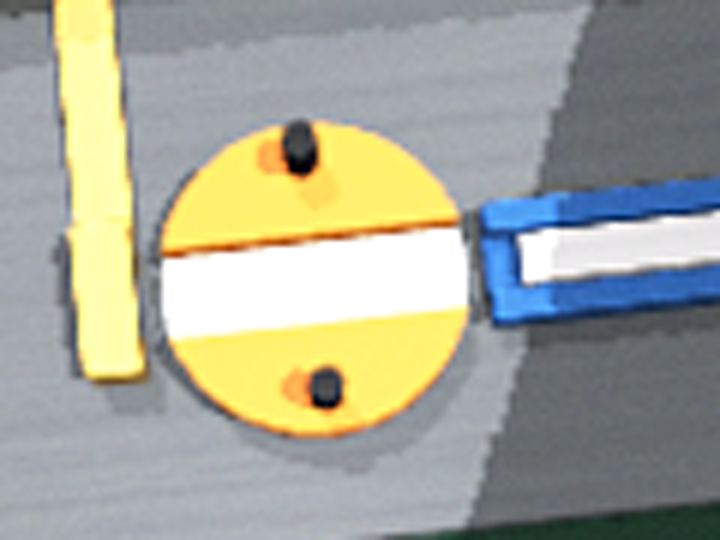

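View pics/b2.png

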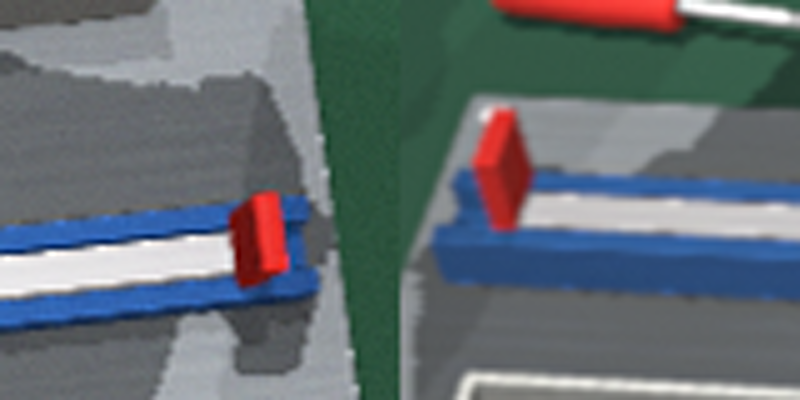

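The slot now looks parallel to the channel, about 7° in world against 7.7°. I'll go down behind the tab and push along cradle +y, which is (-0.134, 0.991) in world.

```bash
python3 -m creep '{"angular":[[0,0,0],[0,0,0],[0,0,0],[0,0,0],[0,0,0],[0,0,0]],"offset":[[4,0,-25],[5,0,-50],[5,8,-70],[4,12,-76],[4,15,-76],[4,15,-76]],"hand":[0,0,0,0,0,0]}'
```

```text
t: 9.13
tcp_pos: [0.5711, -0.2305, 0.0736]
ee_rot: [1.121, 1.264, -1.108]
wrist_force: [-0.5, 1.3, 1.2]
opening: 0.001
```

```bash
python3 -m creep '{"angular":[[0,0,0],[0,0,0],[0,0,0],[0,0,0],[0,0,0],[0,0,0],[0,0,0],[0,0,0],[0,0,0],[0,0,0],[0,0,0],[0,0,0]],"offset":[[-2,12,0],[-4,24,0],[-6,36,0],[-7,48,0],[-9,60,0],[-11,72,0],[-13,84,0],[-14,96,0],[-16,108,0],[-18,120,0],[-20,132,0],[-21,140,0]],"hand":[0,0,0,0,0,0,0,0,0,0,0,0]}'
python3 - <<'E'
from h import *
import cv2
o=arm.observe();print(o["tcp_pos"],o["wrist_force"])
f=arm.grab_frame("top")[:,:,::-1];g=arm.grab_frame("scene")[:,:,::-1]
cv2.imwrite("pics/b3.png",cv2.resize(cv2.vconcat([f[120:220,260:400],g[180:280,220:360]]),None,fx=3,fy=3,interpolation=cv2.INTER_CUBIC))
E
```

```text
t: 10.13
tcp_pos: [0.5497, -0.0884, 0.0734]
ee_rot: [1.12, 1.266, -1.106]
wrist_force: [1.8, -1.5, 0.9]
opening: -0.003
[ 0.54970663 -0.08838622  0.07342223] [ 1.75982112 -1.48842083  0.90528315]
```

View pics/b3.png

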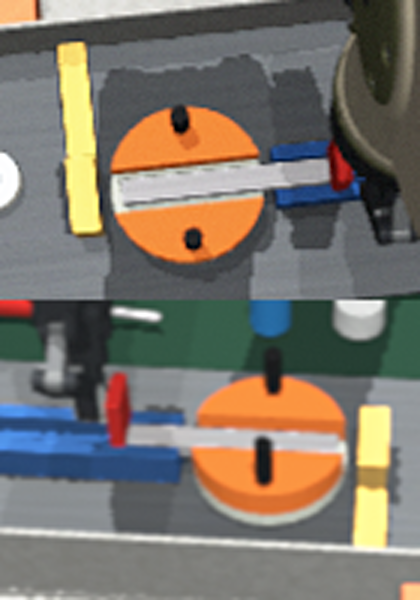

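The bar is through the slot with about 2 N, tip near the far rim. Pushing on home.

```bash
python3 -m creep '{"angular":[[0,0,0],[0,0,0],[0,0,0],[0,0,0],[0,0,0],[0,0,0],[0,0,0]],"offset":[[-1,7,0],[-2,14,0],[-3,20,0],[-4,26,0],[-5,32,0],[-5,35,0],[-5,35,0]],"hand":[0,0,0,0,0,0,0]}'
```

```text
t: 10.82
tcp_pos: [0.5442, -0.0521, 0.0733]
ee_rot: [1.118, 1.268, -1.105]
wrist_force: [-0.2, -0.6, 1.1]
opening: -0.003
```

```bash
python3 -m creep '{"angular":[[0,0,0],[0,0,0],[0,0,0],[0,0,0]],"offset":[[0,2,0],[0,4,0],[-1,6,0],[-1,6,0]],"hand":[0,0,0,0]}'
```

```text
t: 11.15
tcp_pos: [0.544, -0.0516, 0.0734]
ee_rot: [1.118, 1.261, -1.111]
wrist_force: [5.1, -15.8, -2.3]
opening: 0.0
```

Firm stop: 0.5 mm of motion at 16 N. Backing off, lifting and checking.

```bash
python3 -m creep '{"angular":[[0,0,0],[0,0,0],[0,0,0],[0,0,0],[0,0,0],[0,0,0],[0,0,0],[0,0,0],[0,0,0],[0,0,0],[0,0,0],[0,0,0]],"offset":[[1,-15,0],[2,-25,5],[3,-30,40],[3,-40,80],[0,-70,110],[-10,-105,120],[-20,-140,120],[-30,-175,120],[-40,-205,120],[-45,-230,120],[-45,-230,120],[-45,-230,120]],"hand":[0,0,0,0,0,0,0,0,0,0,0,0]}'
python3 - <<'E'
from h import *
import cv2
o=arm.observe();print(o["tcp_pos"],o["wrist_force"])
f=arm.grab_frame("top")[:,:,::-1];g=arm.grab_frame("scene")[:,:,::-1]
cv2.imwrite("pics/c1.png",cv2.resize(cv2.vconcat([f[130:225,250:400],g[180:275,240:390]]),None,fx=3.1,fy=3.1,interpolation=cv2.INTER_CUBIC))
cv2.imwrite("pics/c2.png",cv2.resize(cv2.vconcat([f,g]),None,fx=.75,fy=.75))
E
```

```text
t: 12.15
tcp_pos: [0.4982, -0.2832, 0.1934]
ee_rot: [1.121, 1.26, -1.113]
wrist_force: [0.2, 1.0, 0.6]
opening: 0.002
[ 0.49822481 -0.28318984  0.19339028] [0.23879575 0.98114474 0.55783249]
```

View pics/c1.png

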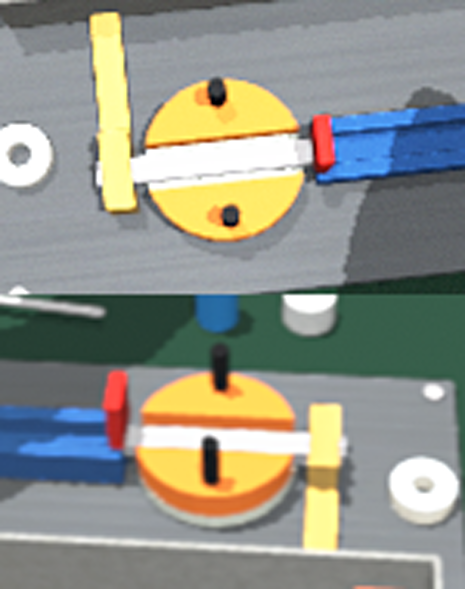

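View pics/c2.png

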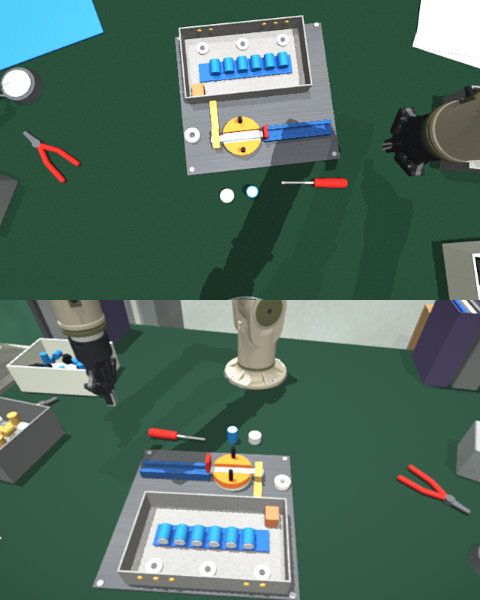

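The bar's tip shows past the eye in both views (top crop about (100,172)), and the tab sits close to the disc. The loose parts are unmoved and the hand is clear.

```bash
python3 -c "
from workcell import arm
o=arm.observe();print(o['t'],o['wrist_force'].round(2),abs(o['joint_vel']).max());print(arm.finish_job())"
```

```text
12.25 [ 0.68  0.09 -0.37] 0.016912489274301543
the job is handed in; nothing more can be done
None
```

The amplifier chassis is locked: the disc's slot is lined up and the steel bar is pushed home through the brass eye. I handed the job in at t = 12.3 s, and no verdict is reported.

- **Disc:** With the fingers shut, I pushed one lug round about 1.5 rad. A first look showed the slot about 0.07 rad short, so I nudged it again. A look at that picture's slot edges then put it about 0.01–0.02 rad from the channel's direction.
- **Slip on the first push:** My first contact was off-centre, and the fingertips slid off the lug at about 25 N. I backed off, re-centred and pushed again with about 2 N.
- **Bar:** I pushed the tab from behind. It moved at about 2 N, then stopped firmly: only 0.5 mm of movement under 16 N, at the position expected for fully home.
- **Final pictures:** Both views show the bar through the slot with its tip just past the eye. The capacitor, knob, valve socket and screwdriver look unmoved, though I checked them by eye only. The hand is clear, with wrist force below 1 N.
- **Disagreement:** The two cameras differed by 2–3 mm on the lug positions. On the tab top they differed by about 20 mm, because I picked the points poorly. For the tab I relied on the given geometry and the contact forces instead.

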